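# Line up the paint jars from light to dark

### The arm

A 6-joint arm with a two-finger parallel gripper is mounted at the origin on the work surface. World frame = base frame: x ahead of the robot, y to its left, z up, the work surface at z = 0. Lengths are in m, angles in rad, forces in N, time in s.
With the tool pointing down it reaches from about 0.375 to 0.9 m from the base axis. Payload 3.1 kg.
Tool frame: the origin (TCP) lies midway between the tips of the shut fingers; the grasp point (between the pads) lies 19 mm behind it (env.grip_depth is the distance from the TCP to the grasp point, in m); x points along the fingers, y is the direction in which the jaws open and shut, and the axes are right-handed (so a half turn about x gives the same grasp; the last joint's range is limited). The gripper opens to 87 mm and grips with 3 to 60 N. Pads are 19 mm wide; open, the fingers measure 117 mm over their backs; the gripper's body (75 mm by 190 mm) begins 51 mm behind the grasp point.
Start: joints at [1.107, 0.527, 1.433, -0, 1.181, -0.178], TCP at [0.176, 0.6, 0.223] pointing down, gripper open.
Joint ranges: [-3.08, 3.08], [-0.75, 2.2], [0.22, 2.44], [-1.43, 4.57], [0, 2.65], [-2.85, 2.85]. Speed limits (rad/s): [2.79, 2.79, 3.14, 3.14, 3.14, 3.14].

### API

Orientations are given as a 3x3 rotation matrix whose columns are the frame's x, y, z axes.
In Python, from rig import env, eyes gives the robot as it stands.
- The arm moves only by the tool move_arm, never from a script. Its argument "commands" is a list of rows, each a list of 7 numbers: the turn, a rotation vector about the world's x, y, z in rad, then the shift along the world's x, y, z in m, then the closure, from -1 (fully open) to 1 (shut). A call has 1 to 20 rows; each row shifts and turns the commanded pose from where the row before left it; what a row does not reach is not made up. A row lasts 1/8 s, in which the tool goes at most 62.5 mm and 10.7 degrees, less where a joint would pass 70% of its speed; a pose out of reach is approached as far as the arm can. A call with a gripper value outside its range is refused whole. The fingers move at their own pace and stop on an object; "squeeze" is the grip in N (left out, the last holds). Time passes only in rows, so rows that do not move let the fingers close. It gives the time, the measured TCP pose, the force and the opening at its end, in the units of the state.
- env.get_obs(): the state, without advancing time (a new reading comes with each control period).
- eyes.snapshot(name): name is "scene" or "side" or "wrist"; returns the picture (384x512x3 uint8, red, green, blue); there is no depth.
- eyes.camera_params(name): a dict with "mtx" (3x3 intrinsics, pixels), "world_from_camera" (4x4, takes a point from camera to world coordinates). Camera axes: x right, y down, z forward; pixel columns grow to the right and rows downward; lengths in m; the calibration is good to about 2 mm. The wrist camera is an equidistant fisheye: a pixel r from the principal point sees the ray r / f radians off the axis. A picture is of the moment at which its call begins: read the wrist's pose just before it. camera_params takes no time and is no camera call; for the wrist camera it gives the pose at the moment of the call.
- env.job_done(): hands the job in, once; it reports no verdict.
The state is a dict: "clock": time; "joints": joint angles; "joint_velocities": joint speeds; "joint_efforts": joint torques, N m; "tcp_pos": TCP position; "ee_rot": TCP orientation; "force": force on the tool from outside, world axes, zero at the start; "moment": the same for the moment, N m; "width": finger opening in m.
Only numpy, scipy, OpenCV 4.12 (cv2) and the standard library are available. Lean on these libraries where they do the work, as an engineer would, in place of code of your own. Each camera call takes 0.05 s, during which the arm holds its last target. There are 200 camera calls.

### The job

Line the four green paint jars up by shade on the wooden rail, one upright on the middle of each cork pad: the palest on the pad next to the white end disc, then darker and darker pad by pad, with the darkest next to the black end disc. Let go of them all, and leave the pine cone standing where it is.

Things in the scene. Friction and masses are not known exactly. Their poses are not given: they have to be found in the camera images.
- jar_pale_centre (a point): Paint jar with screw lid, lid and body both the palest, a pale mint green: an upright round cylinder 44 mm across (lid 42 mm) and 62 mm high, about 0.12 kg, loose, standing on the table at the start. This point is its centre, 31 mm above its underside; z is up along the jar's axis.
- jar_light_centre (a point): Paint jar with screw lid, lid and body both the second palest, a fresh light green: an upright round cylinder 44 mm across (lid 42 mm) and 62 mm high, about 0.12 kg, loose, standing on the table at the start. This point is its centre, 31 mm above its underside; z is up along the jar's axis.
- jar_mid_centre (a point): Paint jar with screw lid, lid and body both the second darkest, a full leaf green: an upright round cylinder 44 mm across (lid 42 mm) and 62 mm high, about 0.12 kg, loose, standing on the table at the start. This point is its centre, 31 mm above its underside; z is up along the jar's axis.
- jar_dark_centre (a point): Paint jar with screw lid, lid and body both the darkest, a blackish bottle green: an upright round cylinder 44 mm across (lid 42 mm) and 62 mm high, about 0.12 kg, loose, standing on the table at the start. This point is its centre, 31 mm above its underside; z is up along the jar's axis.
- pad_a: Round cork pad, 54 mm across and 3 mm thick, fixed on the dark wooden shade rail (a board 430 x 90 x 12 mm lying on the table, which lies elsewhere and a little turned each time). Origin: centre of the pad's underside, 12 mm above the table; the surface that a jar stands on is 3 mm higher. The four pads a, b, c, d stand in this order in a straight row, 84 mm apart; this is an end pad of the row. y points along the row from d to a, x across it.
- pad_b: Round cork pad, 54 mm across and 3 mm thick, fixed on the dark wooden shade rail (a board 430 x 90 x 12 mm lying on the table, which lies elsewhere and a little turned each time). Origin: centre of the pad's underside, 12 mm above the table; the surface that a jar stands on is 3 mm higher. The four pads a, b, c, d stand in this order in a straight row, 84 mm apart; this is an inner pad of the row. y points along the row from d to a, x across it.
- pad_c: Round cork pad, 54 mm across and 3 mm thick, fixed on the dark wooden shade rail (a board 430 x 90 x 12 mm lying on the table, which lies elsewhere and a little turned each time). Origin: centre of the pad's underside, 12 mm above the table; the surface that a jar stands on is 3 mm higher. The four pads a, b, c, d stand in this order in a straight row, 84 mm apart; this is an inner pad of the row. y points along the row from d to a, x across it.
- pad_d: Round cork pad, 54 mm across and 3 mm thick, fixed on the dark wooden shade rail (a board 430 x 90 x 12 mm lying on the table, which lies elsewhere and a little turned each time). Origin: centre of the pad's underside, 12 mm above the table; the surface that a jar stands on is 3 mm higher. The four pads a, b, c, d stand in this order in a straight row, 84 mm apart; this is an end pad of the row. y points along the row from d to a, x across it.
- end_white: White disc, 36 mm across and 6 mm thick, fixed on the rail at one end of the row, 62 mm beyond the end pad; it marks the light end, which may be the end of pad a or of pad d. A like disc in black marks the other end. Origin: centre of its underside, 12 mm above the table.
- cone: Bystander: loose, fragile brown pine cone standing upright, 72 mm across, 65 mm high, to the left of the rail. It must stay where it is. Origin: centre of its underside.
Not all that is in view belongs to the job. What is shaped like the part that bears jar_dark_centre but blue or yellow is not meant.

How it is judged:
By the outcome, as a careful person would: the job done as asked, in the order asked, and still so for the second after the job is handed in, with the robot touching nothing.
It also fails if it takes over 96 s, if anything falls off the work surface, if the arm or the gripper's body presses on something with over 40 N, if the wrist force passes 120 N, or if a joint passes its speed limit or range.

## Working session

There is one attempt and no reset: what is moved stays moved. The work goes in short steps, Python scripts to look and compute and a tool call to move; the robot and the scene stay as the last step left them, time stands still between calls to the robot, and variables do not carry over. Pictures are saved under pics/ and viewed, about 12 in all and at most 16, crops included, and the job is handed in when it is done.

Besides the shell and the picture viewer there is one more tool, called after ">>>" in YAML: its name, and indented under it one key for each argument. move_arm: Moves the arm, as the interface text tells. Its arguments: {"type":"object","properties":{"commands":{"type":"array"},"squeeze":{"type":"number"}},"required":["commands"]}

```bash
mkdir -p pics
python3 - <<'E'
from rig import env, eyes
import cv2
for n in ("scene","side"):
    im=eyes.snapshot(n); cv2.imwrite(f"pics/{n}0.png",cv2.cvtColor(im,cv2.COLOR_RGB2BGR))
    p=eyes.camera_params(n); print(n,p["mtx"].round(1).tolist(),p["world_from_camera"].round(3).tolist())
o=env.get_obs();print(o["clock"],o["tcp_pos"],o["ee_rot"],o["width"])
a,b=[cv2.imread(f"pics/{n}0.png") for n in("scene","side")]
E
```

```text
scene [[428.9, 0.0, 254.0], [0.0, 428.9, 192.2], [0.0, 0.0, 1.0]] [[0.409, 0.62, -0.669, 1.24], [0.912, -0.292, 0.288, -0.246], [-0.017, -0.728, -0.686, 0.781], [0.0, 0.0, 0.0, 1.0]]
side [[495.3, 0.0, 261.8], [0.0, 495.3, 193.6], [0.0, 0.0, 1.0]] [[-0.992, -0.098, 0.082, 0.456], [-0.128, 0.699, -0.703, 0.846], [0.012, -0.708, -0.706, 0.851], [0.0, 0.0, 0.0, 1.0]]
0.1 [0.17590836 0.59905827 0.22166419] [[-8.49152626e-04  2.81961936e-01  9.59425216e-01]
 [-1.72674871e-03  9.59423718e-01 -2.81963025e-01]
 [-9.99998149e-01 -1.89611590e-03 -3.27819758e-04]] 0.08697513114132947
```

View pics/scene0.png

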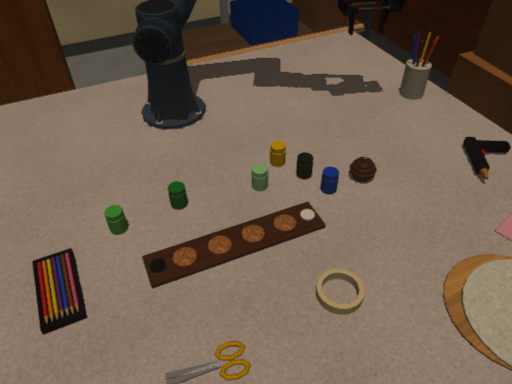

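View pics/side0.png

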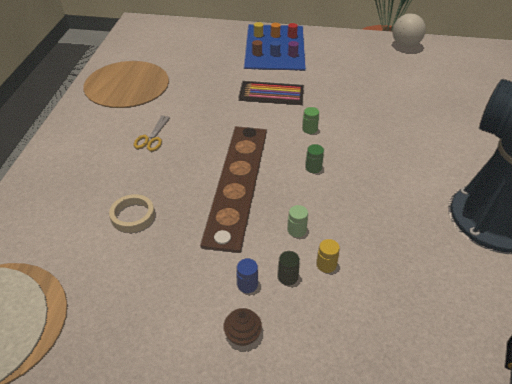

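The scene view shows the light jar at (116,219), mid (178,195), pale (260,177) and dark (305,166). The decoys are yellow (278,153) and blue (330,180), with the cone at (363,169). The pads run from (185,257) to (285,223), with white at (307,215) and black at (158,266). In the side view the jars are at (311,120), (315,158), (298,221) and (289,268), and the pads at x≈228–246.

```bash
cat > h.py <<'E'
import numpy as np, cv2
from rig import env, eyes
def ray(p,uv):
    K,T=p["mtx"],p["world_from_camera"]
    d=T[:3,:3]@np.linalg.solve(K,[*uv,1.]); return T[:3,3],d/np.linalg.norm(d)
def plane(p,uv,z):
    o,d=ray(p,uv); return o+d*(z-o[2])/d[2]
def tri(rs):
    A=sum(np.eye(3)-np.outer(d,d) for o,d in rs); b=sum((np.eye(3)-np.outer(d,d))@o for o,d in rs)
    return np.linalg.solve(A,b)
def blob(m,seed,R=28):
    """blob nearest the seed: hull centroid, box, area"""
    w=np.zeros_like(m); cv2.circle(w,seed,R,255,-1)
    cs,_=cv2.findContours(cv2.bitwise_and(m,w),cv2.RETR_EXTERNAL,cv2.CHAIN_APPROX_NONE)
    cs=[c for c in cs if cv2.contourArea(c)>40]
    if not cs: return None
    c=min(cs,key=lambda c:abs(cv2.pointPolygonTest(c,seed,True)) if cv2.pointPolygonTest(c,seed,True)<0 else -cv2.contourArea(c))
    h=cv2.convexHull(c); M=cv2.moments(h)
    return (M["m10"]/M["m00"],M["m01"]/M["m00"]),cv2.boundingRect(c),M["m00"]
def masks(im):
    h=cv2.cvtColor(im,cv2.COLOR_RGB2HSV); i=im.astype(int); r,g,b=i[...,0],i[...,1],i[...,2]
    green=((g-r>12)&(g-b>5)|((h[...,2]<45)&(g>=r))).astype(np.uint8)*255
    cork=((r-b>45)&(h[...,2]>75)).astype(np.uint8)*255
    white=((r>150)&(h[...,1]<90)).astype(np.uint8)*255
    brown=((h[...,2]<110)&(r-b>8)).astype(np.uint8)*255
    return dict(green=green,cork=cork,white=white,brown=brown,blue=((b-r>40)*255).astype(np.uint8),yellow=((r-b>80)*255).astype(np.uint8))
E
python3 - <<'E'
from h import *
S={"light":("green",(116,219),(311,121)),"mid":("green",(178,195),(315,159)),"pale":("green",(260,177),(298,221)),"dark":("green",(305,166),(289,268)),
"blue":("blue",(330,180),(247,275)),"yellow":("yellow",(278,153),(328,256)),"cone":("brown",(363,169),(242,327)),
"p1":("cork",(185,257),(246,147)),"p2":("cork",(220,245),(240,168)),"p3":("cork",(253,233),(234,191)),"p4":("cork",(285,223),(228,216)),"white":("white",(307,215),(222,237))}
im=[cv2.cvtColor(cv2.imread(f"pics/{n}0.png"),cv2.COLOR_BGR2RGB) for n in("scene","side")]
ms=[masks(i) for i in im]; ps=[eyes.camera_params(n) for n in("scene","side")]
for k,(c,*sd) in S.items():
    R=28 if c not in("cork","white") else 14
    B=[blob(m[c],s,R) for m,s in zip(ms,sd)]
    if None in B: print(k,B);continue
    z=.015 if c=="cork" else .018 if c=="white" else .031
    print(k,"tri",tri([ray(p,b[0]) for p,b in zip(ps,B)]).round(4),"planes",[plane(p,b[0],z)[:2].round(4).tolist() for p,b in zip(ps,B)],[b[1] for b in B])
E
```

```text
light tri [ 0.4554 -0.2718  0.0345] planes [[0.4515, -0.272], [0.4555, -0.2765]] [(104, 205, 24, 29), (303, 107, 16, 27)]
mid tri [ 0.4412 -0.1176  0.0482] planes [[0.4326, -0.1116], [0.4358, -0.1477]] [(168, 181, 20, 28), (307, 144, 17, 13)]
pale tri [0.4668 0.0988 0.0447] planes [[0.4578, 0.1065], [0.4639, 0.0818]] [(252, 164, 16, 26), (289, 205, 19, 20)]
dark [((304.3069507864028, 165.33942161339422), (297, 153, 16, 26), 328.5), None]
blue tri [0.551  0.2652 0.0612] planes [[0.5221, 0.2866], [0.5547, 0.243]] [(323, 167, 16, 11), (237, 259, 20, 16)]
yellow tri [0.395  0.1871 0.0482] planes [[0.383, 0.1987], [0.3891, 0.1672]] [(271, 141, 15, 25), (320, 239, 20, 16)]
cone tri [0.5407 0.3776 0.0178] planes [[0.5524, 0.3667], [0.5397, 0.3854]] [(348, 157, 29, 27), (224, 308, 39, 44)]
p1 tri [ 0.6187 -0.1534  0.0173] planes [[0.6165, -0.1533], [0.6194, -0.1557]] [(172, 247, 25, 19), (235, 140, 21, 14)]
p2 tri [ 0.6198 -0.0694  0.0174] planes [[0.6177, -0.0689], [0.6203, -0.072]] [(208, 235, 24, 19), (229, 160, 22, 15)]
p3 tri [0.6203 0.0142 0.0168] planes [[0.6188, 0.0148], [0.6207, 0.0124]] [(241, 225, 24, 17), (223, 183, 23, 16)]
p4 tri [0.6211 0.0985 0.0165] planes [[0.6198, 0.0992], [0.6215, 0.0973]] [(274, 214, 22, 17), (216, 208, 24, 18)]
white tri [0.622  0.1601 0.0189] planes [[0.6212, 0.1606], [0.6222, 0.1594]] [(301, 210, 13, 9), (214, 230, 17, 13)]
```

Run:
```python
from h import *
S={"light":((116,219),(311,121)),"mid":((178,195),(315,159)),"pale":((260,177),(298,221)),"dark":((305,166),(289,268)),
"blue":((330,180),(247,275)),"yellow":((278,153),(328,256))}
im=[cv2.imread(f"pics/{n}0.png") for n in("scene","side")]; ps=[eyes.camera_params(n) for n in("scene","side")]
for k,sd in S.items():
    B=[]
    for i,s in zip(im,sd):
        lab=cv2.cvtColor(i,cv2.COLOR_BGR2LAB).astype(int)
        x,y=s; loc=np.median(lab[y-30:y+30,x-30:x+30].reshape(-1,3),0)
        d=lab-loc; m=((np.hypot(d[...,1],d[...,2])>9)|(lab[...,0]<45)).astype(np.uint8)*255
        m=cv2.morphologyEx(m,cv2.MORPH_CLOSE,np.ones((5,5)))
        B.append(blob(m,s,18))
    print(k,"tri",tri([ray(p,b[0]) for p,b in zip(ps,B)]).round(4),"planes",[plane(p,b[0],.031)[:2].round(4).tolist() for p,b in zip(ps,B)],[b[1] for b in B])
vis=np.hstack([cv2.resize(im[0][130:240,90:390],None,fx=2.6,fy=2.6)]);cv2.imwrite("pics/c.png",vis)
```

```text
light tri [ 0.4551 -0.2715  0.0342] planes [[0.4518, -0.2716], [0.4551, -0.2759]] [(104, 204, 24, 31), (303, 107, 16, 27)]
mid tri [ 0.436  -0.1124  0.0342] planes [[0.4327, -0.1118], [0.4359, -0.1162]] [(167, 181, 21, 29), (306, 144, 18, 29)]
pale tri [0.4624 0.109  0.0378] planes [[0.4565, 0.1125], [0.4618, 0.1019]] [(251, 163, 24, 28), (288, 205, 20, 32)]
dark tri [0.4752 0.2292 0.0416] planes [[0.4682, 0.2369], [0.473, 0.2182]] [(297, 153, 16, 26), (279, 252, 20, 21)]
blue tri [0.5505 0.2654 0.0332] planes [[0.5483, 0.2668], [0.551, 0.2641]] [(320, 166, 20, 29), (236, 258, 23, 36)]
yellow tri [0.3909 0.189  0.0298] planes [[0.3912, 0.188], [0.3917, 0.1907]] [(264, 140, 22, 28), (317, 239, 23, 34)]
```

Pads are consistent (84 mm apart, white end at y≈+0.16). I'll turn the jaws along x and hover near the dark jar to check it from the wrist camera.

>>> move_arm:
  commands:
    - [0, 0, -0.107, 0.0247, -0.031, 0, -1]
    - [0, 0, -0.107, 0.0247, -0.031, 0, -1]
    - [0, 0, -0.107, 0.0247, -0.031, 0, -1]
    - [0, 0, -0.107, 0.0247, -0.031, 0, -1]
    - [0, 0, -0.107, 0.0247, -0.031, 0, -1]
    - [0, 0, -0.107, 0.0247, -0.031, 0, -1]
    - [0, 0, -0.107, 0.0247, -0.031, 0, -1]
    - [0, 0, -0.107, 0.0247, -0.031, 0, -1]
    - [0, 0, -0.107, 0.0247, -0.031, 0, -1]
    - [0, 0, -0.107, 0.0247, -0.031, 0, -1]
    - [0, 0, -0.107, 0.0247, -0.031, 0, -1]
    - [0, 0, -0.107, 0.0247, -0.031, 0, -1]
    - [0, 0, 0, 0, 0, 0, -1]

```text
clock: 1.72
tcp_pos: [0.4743, 0.2258, 0.2223]
ee_rot: [[0.001, 1.0, -0.003], [-0.0, -0.003, -1.0], [-1.0, 0.001, 0.0]]
force: [-0.8, 0.4, 0.1]
width: 0.087
```

Run:
```python
from h import *
o=env.get_obs();print(o["clock"],o["tcp_pos"],o["ee_rot"].round(3).tolist())
p=eyes.camera_params("wrist"); im=eyes.snapshot("wrist"); cv2.imwrite("pics/w1.png",im[...,::-1]); np.savez("w1.npz",**p); print(p)
```

```text
1.725 [0.47430567 0.22575096 0.22229243] [[0.001, 1.0, -0.003], [-0.0, -0.003, -1.0], [-1.0, 0.001, 0.0]]
{'mtx': array([[297.31863964,   0.        , 261.73513737],
       [  0.        , 297.31863964, 185.94903353],
       [  0.        ,   0.        ,   1.        ]]), 'world_from_camera': array([[ 9.99995913e-01, -2.82155468e-03,  4.61927336e-04,
         4.74614723e-01],
       [-2.61787360e-03, -9.68544815e-01, -2.48825417e-01,
         2.92891077e-01],
       [ 1.14947185e-03,  2.48823191e-01, -9.68548243e-01,
         3.84328417e-01],
       [ 0.00000000e+00,  0.00000000e+00,  0.00000000e+00,
         1.00000000e+00]])}
```

View pics/w1.png

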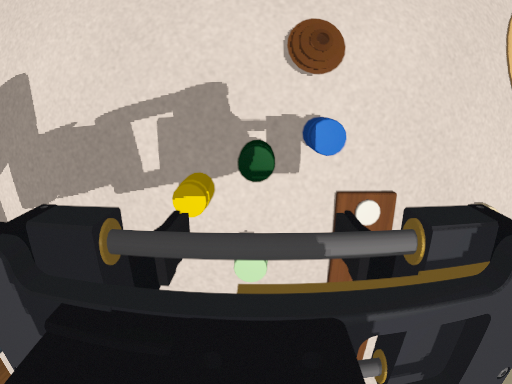

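The wrist view shows the dark jar whole at (256,161), with blue at (325,136), yellow at (194,195), the cone at (317,47) and the white disc at (368,213).

```bash
cat >> h.py <<'E'
def wray(p,uv):
    K,T=p["mtx"],p["world_from_camera"]
    q=np.array([(uv[0]-K[0,2]),(uv[1]-K[1,2])])/K[0,0]; r=np.hypot(*q)
    d=np.array([*(q/r*np.sin(r)),np.cos(r)]); return T[:3,3],T[:3,:3]@d
def wplane(p,uv,z):
    o,d=wray(p,uv); return o+d*(z-o[2])/d[2]
E
python3 - <<'E'
from h import *
p=dict(np.load("w1.npz")); im=cv2.imread("pics/w1.png")[...,::-1].copy()
i=im.astype(int);r,g,b=i[...,0],i[...,1],i[...,2]
ms={"dark":((g-r>10)|((g<50)&(g>r))),"blue":b-r>40,"white":(r>150)&(r-b<90),"cone":(r<120)&(r-b>15)}
for k,s,z,R in [("dark",(256,161),.031,26),("blue",(325,136),.031,30),("cone",(317,47),.03,36)]:
    B=blob(cv2.morphologyEx(ms[k].astype(np.uint8)*255,cv2.MORPH_CLOSE,np.ones((5,5))),s,R); print(k,wplane(p,B[0],z).round(4),B)
ps=eyes.camera_params("scene")
print("white",wplane(p,(368,213),.018).round(4))
E
```

```text
dark [0.4683 0.2337 0.031 ] ((256.2626568585028, 160.5841627001298), (238, 140, 37, 42), 1155.5)
blue [0.5503 0.2647 0.031 ] ((324.3232923768001, 135.4283260668516), (303, 117, 43, 39), 1261.5)
cone [0.5395 0.3738 0.03  ] ((315.78831658291455, 45.8324260189838), (288, 19, 57, 55), 2388.0)
white [0.62   0.1602 0.018 ]
```

>>> move_arm:
  commands:
    - [0, 0, 0, -0.005, 0.008, -0.02, -1]
    - [0, 0, 0, 0, 0, -0.03, -1]
    - [0, 0, 0, 0, 0, -0.03, -1]
    - [0, 0, 0, 0, 0, -0.03, -1]
    - [0, 0, 0, 0, 0, -0.03, -1]
    - [0, 0, 0, 0, 0, -0.03, -1]
    - [0, 0, 0, 0, 0, -0.02, -1]
    - [0, 0, 0, 0, 0, -0.016, -1]
    - [0, 0, 0, 0, 0, 0, -1]
    - [0, 0, 0, 0, 0, 0, 0.5]
    - [0, 0, 0, 0, 0, 0, 0.5]
    - [0, 0, 0, 0, 0, 0, 0.5]
    - [0, 0, 0, 0, 0, 0, 0.5]
    - [0, 0, 0, 0, 0, 0, 0.5]
    - [0, 0, 0, 0, 0, 0, 0.5]
  squeeze: 15

```text
clock: 3.65
tcp_pos: [0.4677, 0.2356, 0.0167]
ee_rot: [[0.0, 1.0, 0.001], [0.0, 0.001, -1.0], [-1.0, 0.0, -0.0]]
force: [-0.3, 1.1, 1.3]
width: 0.0439
```

>>> move_arm:
  commands:
    - [0, 0, 0, 0, 0, 0.03, 0.5]
    - [0, 0, 0, 0, 0, 0.04, 0.5]
    - [0, 0, 0, 0, 0, 0.04, 0.5]
    - [0, 0, 0, 0, 0, 0.03, 0.5]
    - [0, 0, 0, 0.015, -0.039, 0, 0.5]
    - [0, 0, 0, 0.015, -0.039, 0, 0.5]
    - [0, 0, 0, 0.015, -0.039, 0, 0.5]
    - [0, 0, 0, 0.015, -0.039, 0, 0.5]
    - [0, 0, 0, 0.015, -0.039, 0, 0.5]
    - [0, 0, 0, 0.015, -0.039, 0, 0.5]
    - [0, 0, 0, 0.015, -0.039, 0, 0.5]
    - [0, 0, 0, 0.015, -0.039, 0, 0.5]
    - [0, 0, 0, 0.015, -0.039, 0, 0.5]
    - [0, 0, 0, 0.015, -0.039, 0, 0.5]
    - [0, 0, 0, 0, 0, 0, 0.5]
    - [0, 0, 0, 0, 0, 0, 0.5]

```text
clock: 5.65
tcp_pos: [0.6164, -0.1537, 0.1557]
ee_rot: [[-0.002, 1.0, 0.0], [0.002, 0.0, -1.0], [-1.0, -0.002, -0.002]]
force: [-0.3, 1.3, -1.5]
width: 0.0435
```

Run:
```python
from h import *
o=env.get_obs();print(o["clock"],o["tcp_pos"],o["width"])
p=eyes.camera_params("wrist"); im=eyes.snapshot("wrist"); cv2.imwrite("pics/w2.png",im[...,::-1]); np.savez("w2.npz",**p)
s=[cv2.cvtColor(eyes.snapshot(n),cv2.COLOR_RGB2BGR) for n in("scene","side")]
for n,x in zip(("scene","side"),s): cv2.imwrite(f"pics/{n}2.png",x)
cv2.imwrite("pics/m2.png",np.vstack([cv2.resize(im[...,::-1],(396,297)),cv2.resize(s[1],(396,297))]))
```

```text
5.65 [ 0.6164259  -0.1537335   0.15566779] 0.04351585381792027
```

View pics/m2.png

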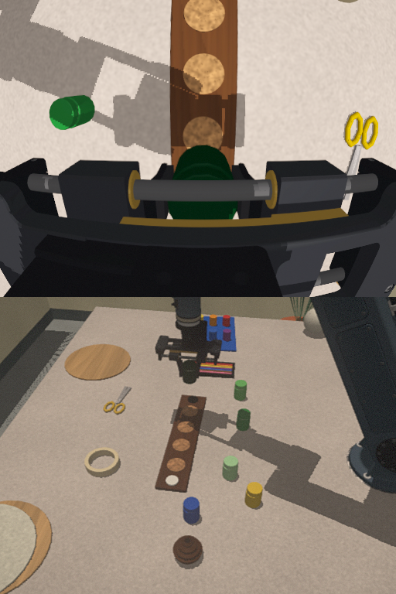

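The wrist view shows the dark jar held upright, with pads p4, p3 and p2 in view at about (264,17), (264,94) and (262,171) and the mid jar at about (93,145). I'll refine the pads and the mid jar from here.

Run:
```python
from h import *
p=dict(np.load("w2.npz")); im=cv2.imread("pics/w2.png")[...,::-1].copy()
i=im.astype(int);r,g,b=i[...,0],i[...,1],i[...,2]
h=cv2.cvtColor(im,cv2.COLOR_RGB2HSV)
for n,s in [("p4",(264,17)),("p3",(264,94)),("p2",(262,165))]: print(n,im[s[1],s[0]],im[s[1],s[0]-36])
ck=((r>135)&(r-b>25)).astype(np.uint8)*255
sh=((r>75)&(r-b>25)).astype(np.uint8)*255
for n,s,m in [("p4",(264,17),ck),("p3",(264,94),ck),("p2",(262,165),sh)]:
    B=blob(cv2.morphologyEx(m,cv2.MORPH_CLOSE,np.ones((7,7))),s,32); print(n,B and (wplane(p,B[0],.015).round(4),B))
m=((g-r>15)*255).astype(np.uint8); B=blob(cv2.morphologyEx(m,cv2.MORPH_CLOSE,np.ones((5,5))),(93,145),45);print("mid",wplane(p,B[0],.031).round(4),B)
```

```text
p4 [214 163 104] [122  73  43]
p3 [196 147  92] [70 42 28]
p2 [142 102  63] [70 42 30]
p4 (array([0.6186, 0.0114, 0.015 ]), ((263.92034990791893, 18.43526703499079), (238, 0, 53, 41), 1810.0))
p3 (array([ 0.6184, -0.0694,  0.015 ]), ((263.6751025991792, 94.58777929776562), (237, 69, 54, 53), 2193.0))
p2 (array([ 0.6186, -0.1428,  0.015 ]), ((263.831854242302, 166.01869033212316), (236, 135, 56, 57), 2479.0))
mid [ 0.4321 -0.1135  0.031 ] ((91.98594576719576, 144.27232142857142), (64, 123, 58, 45), 2016.0)
```

>>> move_arm:
  commands:
    - [0, 0, 0, 0.0015, 0.001, -0.02, 0.5]
    - [0, 0, 0, 0, 0, -0.03, 0.5]
    - [0, 0, 0, 0, 0, -0.03, 0.5]
    - [0, 0, 0, 0, 0, -0.02, 0.5]
    - [0, 0, 0, 0, 0, -0.012, 0.5]
    - [0, 0, 0, 0, 0, -0.006, 0.5]
    - [0, 0, 0, 0, 0, -0.004, 0.5]
    - [0, 0, 0, 0, 0, 0, 0.5]
    - [0, 0, 0, 0, 0, 0, 0.5]

```text
clock: 6.92
tcp_pos: [0.6195, -0.1536, 0.0352]
ee_rot: [[0.001, 1.0, 0.001], [-0.0, 0.001, -1.0], [-1.0, 0.001, 0.0]]
force: [0.0, -0.1, -2.2]
width: 0.0437
```

>>> move_arm:
  commands:
    - [0, 0, 0, -0.001, 0, -0.002, 0.5]
    - [0, 0, 0, 0, 0, -0.001, 0.5]
    - [0, 0, 0, 0, 0, 0, 0.5]
    - [0, 0, 0, 0, 0, 0, 0.5]

```text
clock: 7.42
tcp_pos: [0.618, -0.1534, 0.0318]
ee_rot: [[-0.0, 1.0, 0.001], [-0.0, 0.001, -1.0], [-1.0, -0.0, 0.0]]
force: [-1.5, -1.0, 1.0]
width: 0.0434
```

>>> move_arm:
  commands:
    - [0, 0, 0, 0, 0, 0, -0.5]
    - [0, 0, 0, 0, 0, 0, -1]
    - [0, 0, 0, 0, 0, 0, -1]
    - [0, 0, 0, 0, 0, 0, -1]
    - [0, 0, 0, 0, 0, 0.03, -1]
    - [0, 0, 0, 0, 0, 0.04, -1]
    - [0, 0, 0, 0, 0, 0.04, -1]
    - [0, 0, 0, 0, 0, 0.03, -1]
    - [0, 0, 0, -0.037, 0.008, 0, -1]
    - [0, 0, 0, -0.037, 0.008, 0, -1]
    - [0, 0, 0, -0.037, 0.008, 0, -1]
    - [0, 0, 0, -0.037, 0.008, 0, -1]
    - [0, 0, 0, -0.037, 0.008, 0, -1]
    - [0, 0, 0, 0, 0, 0, -1]
    - [0, 0, 0, 0, 0, 0, -1]

```text
clock: 9.3
tcp_pos: [0.4343, -0.114, 0.172]
ee_rot: [[0.002, 1.0, 0.001], [-0.001, 0.001, -1.0], [-1.0, 0.002, 0.001]]
force: [-0.5, -0.6, -0.6]
width: 0.087
```

Run:
```python
from h import *
o=env.get_obs();print(o["clock"],o["tcp_pos"],o["width"])
p=eyes.camera_params("wrist"); im=eyes.snapshot("wrist"); cv2.imwrite("pics/w3.png",im[...,::-1]); np.savez("w3.npz",**p)
s=[cv2.cvtColor(eyes.snapshot(n),cv2.COLOR_RGB2BGR) for n in("scene","side")]
for n,x in zip(("scene","side"),s): cv2.imwrite(f"pics/{n}3.png",x)
cv2.imwrite("pics/m3.png",np.hstack([cv2.resize(s[0][200:300,120:340],(396,180)),cv2.resize(s[1][90:260,190:350],(396,420))[:180]]) if 0 else np.vstack([cv2.resize(im[...,::-1],(396,297)),cv2.resize(s[1][80:260,180:420],(396,297))]))
```

```text
9.3 [ 0.43425569 -0.114005    0.17201874] 0.08702907438274084
```

View pics/m3.png

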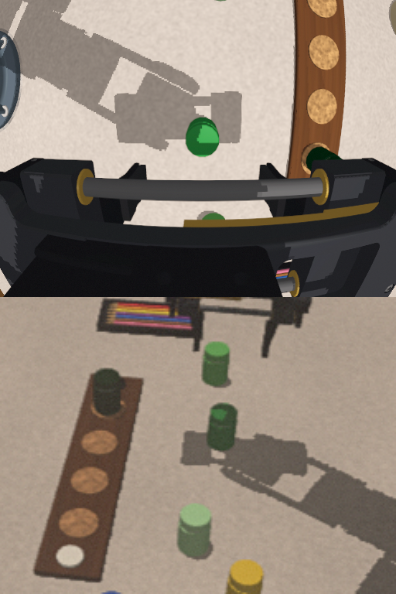

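Dark stands on p1 upright. In the wrist view the mid jar is at about (262,177) between the open fingers.

Run:
```python
from h import *
p=dict(np.load("w3.npz")); im=cv2.imread("pics/w3.png")[...,::-1].copy()
i=im.astype(int);r,g,b=i[...,0],i[...,1],i[...,2]
m=((g-r>15)*255).astype(np.uint8); B=blob(cv2.morphologyEx(m,cv2.MORPH_CLOSE,np.ones((5,5))),(262,177),40);print("mid",wplane(p,B[0],.031).round(4),B)
pts=[]
for n,q in zip(("scene","side"),(( 186,240),(245,137))):
    s=cv2.imread(f"pics/{n}3.png").astype(int); P=eyes.camera_params(n)
    m=((s.max(2)<48)&(s[...,1]>=s[...,2]-1)).astype(np.uint8)*255
    B=blob(cv2.morphologyEx(m,cv2.MORPH_CLOSE,np.ones((3,3))),q,18);print(n,B, B and plane(P,B[0],.046).round(4))
```

```text
mid [ 0.4345 -0.1154  0.031 ] ((261.20696343710597, 177.15759868102026), (240, 152, 44, 51), 1718.5)
scene ((182.46318289786223, 245.47545526524146), (172, 233, 22, 26), 421.0) [ 0.6117 -0.1516  0.046 ]
side None None
```

>>> move_arm:
  commands:
    - [0, 0, 0, 0, -0.001, -0.02, -1]
    - [0, 0, 0, 0, 0, -0.03, -1]
    - [0, 0, 0, 0, 0, -0.03, -1]
    - [0, 0, 0, 0, 0, -0.03, -1]
    - [0, 0, 0, 0, 0, -0.025, -1]
    - [0, 0, 0, 0, 0, -0.015, -1]
    - [0, 0, 0, 0, 0, -0.006, -1]
    - [0, 0, 0, 0, 0, 0, 0]
    - [0, 0, 0, 0, 0, 0, 0.5]
    - [0, 0, 0, 0, 0, 0, 0.5]
    - [0, 0, 0, 0, 0, 0, 0.5]
    - [0, 0, 0, 0, 0, 0, 0.5]
    - [0, 0, 0, 0, 0, 0, 0.5]

```text
clock: 11.08
tcp_pos: [0.4333, -0.1145, 0.0158]
ee_rot: [[0.001, 1.0, 0.001], [-0.0, 0.001, -1.0], [-1.0, 0.001, 0.0]]
force: [-0.8, -0.0, 3.7]
width: 0.0436
```

>>> move_arm:
  commands:
    - [0, 0, 0, 0, 0, 0.03, 0.5]
    - [0, 0, 0, 0, 0, 0.04, 0.5]
    - [0, 0, 0, 0, 0, 0.04, 0.5]
    - [0, 0, 0, 0.037, 0.009, 0, 0.5]
    - [0, 0, 0, 0.037, 0.009, 0, 0.5]
    - [0, 0, 0, 0.037, 0.009, 0, 0.5]
    - [0, 0, 0, 0.037, 0.009, 0, 0.5]
    - [0, 0, 0, 0.037, 0.0085, 0, 0.5]
    - [0, 0, 0, 0, 0, 0, 0.5]
    - [0, 0, 0, 0, 0, -0.03, 0.5]
    - [0, 0, 0, 0, 0, -0.03, 0.5]
    - [0, 0, 0, 0, 0, -0.02, 0.5]
    - [0, 0, 0, 0, 0, -0.008, 0.5]
    - [0, 0, 0, 0, 0, 0, 0.5]
    - [0, 0, 0, 0, 0, 0, 0.5]

```text
clock: 12.95
tcp_pos: [0.6185, -0.0701, 0.0384]
ee_rot: [[0.001, 1.0, 0.001], [-0.0, 0.001, -1.0], [-1.0, 0.001, 0.0]]
force: [-0.3, -0.2, -1.2]
width: 0.0435
```

>>> move_arm:
  commands:
    - [0, 0, 0, 0, 0, -0.004, 0.5]
    - [0, 0, 0, 0, 0, -0.003, 0.5]
    - [0, 0, 0, 0, 0, 0, 0.5]
    - [0, 0, 0, 0, 0, 0, 0.5]

```text
clock: 13.45
tcp_pos: [0.6183, -0.0699, 0.0308]
ee_rot: [[0.001, 1.0, 0.001], [-0.0, 0.001, -1.0], [-1.0, 0.001, 0.0]]
force: [-0.7, -0.0, 0.4]
width: 0.0434
```

>>> move_arm:
  commands:
    - [0, 0, 0, 0, 0, 0, -0.5]
    - [0, 0, 0, 0, 0, 0, -1]
    - [0, 0, 0, 0, 0, 0, -1]
    - [0, 0, 0, 0, 0, 0, -1]
    - [0, 0, 0, 0, 0, 0.03, -1]
    - [0, 0, 0, 0, 0, 0.04, -1]
    - [0, 0, 0, 0, 0, 0.04, -1]
    - [0, 0, 0, 0, 0, 0.03, -1]
    - [0, 0, 0, -0.0226, 0.0254, 0, -1]
    - [0, 0, 0, -0.0226, 0.0254, 0, -1]
    - [0, 0, 0, -0.0226, 0.0254, 0, -1]
    - [0, 0, 0, -0.0226, 0.0254, 0, -1]
    - [0, 0, 0, -0.0226, 0.0254, 0, -1]
    - [0, 0, 0, -0.0226, 0.0254, 0, -1]
    - [0, 0, 0, -0.0226, 0.0254, 0, -1]
    - [0, 0, 0, 0, 0, 0, -1]
    - [0, 0, 0, 0, 0, 0, -1]

```text
clock: 15.58
tcp_pos: [0.4609, 0.1077, 0.1709]
ee_rot: [[0.002, 1.0, 0.001], [-0.0, 0.001, -1.0], [-1.0, 0.002, 0.0]]
force: [-0.1, -0.0, -0.8]
width: 0.0873
```

Run:
```python
from h import *
o=env.get_obs();print(o["clock"],o["tcp_pos"],o["width"])
p=eyes.camera_params("wrist"); im=eyes.snapshot("wrist"); cv2.imwrite("pics/w4.png",im[...,::-1]); np.savez("w4.npz",**p)
s=cv2.cvtColor(eyes.snapshot("side"),cv2.COLOR_RGB2BGR)
cv2.imwrite("pics/m4.png",np.vstack([cv2.resize(im[...,::-1],(396,297)),cv2.resize(s[80:260,180:420],(396,297))]))
i=im.astype(int);r,g,b=i[...,0],i[...,1],i[...,2]
m=((g-r>15)*255).astype(np.uint8); B=blob(cv2.morphologyEx(m,cv2.MORPH_CLOSE,np.ones((5,5))),(262,177),45);print("pale",B and (wplane(p,B[0],.031).round(4),B))
```

```text
15.575 [0.46091965 0.10768877 0.17085458] 0.0872503020863729
pale (array([0.4603, 0.102 , 0.031 ]), ((260.5150553150553, 181.5204425204425), (239, 156, 44, 52), 1732.5))
```

View pics/m4.png

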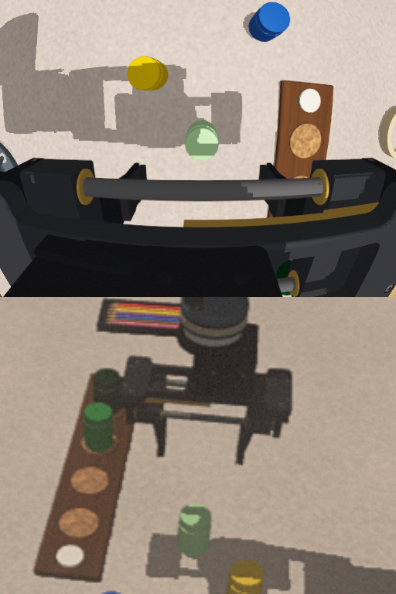

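Mid stands on p2. The pale jar in the wrist view is at (260,181), about 5 mm nearer the robot's right than my hover point.

>>> move_arm:
  commands:
    - [0, 0, 0, 0, -0.005, -0.02, -1]
    - [0, 0, 0, 0, 0, -0.03, -1]
    - [0, 0, 0, 0, 0, -0.03, -1]
    - [0, 0, 0, 0, 0, -0.03, -1]
    - [0, 0, 0, 0, 0, -0.025, -1]
    - [0, 0, 0, 0, 0, -0.015, -1]
    - [0, 0, 0, 0, 0, -0.005, -1]
    - [0, 0, 0, 0, 0, 0, 0]
    - [0, 0, 0, 0, 0, 0, 0.5]
    - [0, 0, 0, 0, 0, 0, 0.5]
    - [0, 0, 0, 0, 0, 0, 0.5]
    - [0, 0, 0, 0, 0, 0, 0.5]
    - [0, 0, 0, 0, 0, 0, 0.5]

```text
clock: 17.3
tcp_pos: [0.4599, 0.103, 0.0158]
ee_rot: [[0.0, 1.0, 0.001], [-0.0, 0.001, -1.0], [-1.0, 0.0, 0.0]]
force: [-0.2, -0.1, 2.2]
width: 0.0438
```

>>> move_arm:
  commands:
    - [0, 0, 0, 0, 0, 0.03, 0.5]
    - [0, 0, 0, 0, 0, 0.04, 0.5]
    - [0, 0, 0, 0, 0, 0.04, 0.5]
    - [0, 0, 0, 0.032, -0.001, 0, 0.5]
    - [0, 0, 0, 0.032, -0.001, 0, 0.5]
    - [0, 0, 0, 0.032, -0.001, 0, 0.5]
    - [0, 0, 0, 0.032, -0.001, 0, 0.5]
    - [0, 0, 0, 0.032, -0.001, 0, 0.5]
    - [0, 0, 0, 0, 0, 0, 0.5]
    - [0, 0, 0, 0, 0, -0.03, 0.5]
    - [0, 0, 0, 0, 0, -0.03, 0.5]
    - [0, 0, 0, 0, 0, -0.02, 0.5]
    - [0, 0, 0, 0, 0, -0.01, 0.5]
    - [0, 0, 0, 0, 0, -0.003, 0.5]
    - [0, 0, 0, 0, 0, 0, 0.5]
    - [0, 0, 0, 0, 0, 0, 0.5]

```text
clock: 19.3
tcp_pos: [0.6206, 0.098, 0.0335]
ee_rot: [[0.002, 1.0, 0.001], [-0.0, 0.001, -1.0], [-1.0, 0.002, 0.0]]
force: [0.9, -0.8, -1.3]
width: 0.0435
```

>>> move_arm:
  commands:
    - [0, 0, 0, 0, 0, -0.0025, 0.5]
    - [0, 0, 0, 0, 0, 0, 0.5]
    - [0, 0, 0, 0, 0, 0, -0.5]
    - [0, 0, 0, 0, 0, 0, -1]
    - [0, 0, 0, 0, 0, 0, -1]
    - [0, 0, 0, 0, 0, 0, -1]
    - [0, 0, 0, 0, 0, 0.03, -1]
    - [0, 0, 0, 0, 0, 0.04, -1]
    - [0, 0, 0, 0, 0, 0.04, -1]
    - [0, 0, 0, 0, 0, 0.03, -1]

```text
clock: 20.55
tcp_pos: [0.6203, 0.0979, 0.1719]
ee_rot: [[0.002, 1.0, 0.001], [-0.0, 0.001, -1.0], [-1.0, 0.002, 0.0]]
force: [0.5, 0.6, -0.0]
width: 0.0869
```

>>> move_arm:
  commands:
    - [0, 0, 0, -0.0167, -0.0372, 0, -1]
    - [0, 0, 0, -0.0167, -0.0372, 0, -1]
    - [0, 0, 0, -0.0167, -0.0372, 0, -1]
    - [0, 0, 0, -0.0167, -0.0372, 0, -1]
    - [0, 0, 0, -0.0167, -0.0372, 0, -1]
    - [0, 0, 0, -0.0167, -0.0372, 0, -1]
    - [0, 0, 0, -0.0167, -0.0372, 0, -1]
    - [0, 0, 0, -0.0167, -0.0372, 0, -1]
    - [0, 0, 0, -0.0167, -0.0372, 0, -1]
    - [0, 0, 0, -0.0167, -0.0372, 0, -1]
    - [0, 0, 0, 0, 0, 0, -1]
    - [0, 0, 0, 0, 0, 0, -1]

```text
clock: 22.05
tcp_pos: [0.4527, -0.2735, 0.17]
ee_rot: [[-0.0, 1.0, 0.0], [0.001, 0.0, -1.0], [-1.0, -0.0, -0.001]]
force: [0.3, 0.7, 0.7]
width: 0.0869
```

Run:
```python
from h import *
o=env.get_obs();print(o["clock"],o["tcp_pos"],o["width"])
p=eyes.camera_params("wrist"); im=eyes.snapshot("wrist"); cv2.imwrite("pics/w5.png",im[...,::-1]); np.savez("w5.npz",**p)
s=cv2.cvtColor(eyes.snapshot("side"),cv2.COLOR_RGB2BGR)
cv2.imwrite("pics/m5.png",np.vstack([cv2.resize(im[...,::-1],(396,297)),cv2.resize(s[80:260,180:420],(396,297))]))
i=im.astype(int);r,g,b=i[...,0],i[...,1],i[...,2]
m=((g-r>15)*255).astype(np.uint8); B=blob(cv2.morphologyEx(m,cv2.MORPH_CLOSE,np.ones((5,5))),(262,177),45);print("light",B and (wplane(p,B[0],.031).round(4),B))
```

```text
22.05 [ 0.45268426 -0.27350936  0.16995433] 0.0869306825499774
light (array([ 0.4536, -0.2746,  0.031 ]), ((262.25730326386906, 177.63555048054047), (241, 152, 44, 52), 1751.5))
```

View pics/m5.png

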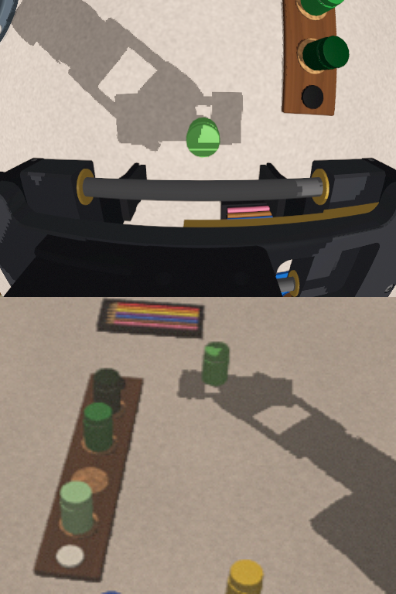

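Three jars are standing on their pads, and light is centred under the gripper at (262,178).

>>> move_arm:
  commands:
    - [0, 0, 0, 0.0005, -0.001, -0.02, -1]
    - [0, 0, 0, 0, 0, -0.03, -1]
    - [0, 0, 0, 0, 0, -0.03, -1]
    - [0, 0, 0, 0, 0, -0.03, -1]
    - [0, 0, 0, 0, 0, -0.025, -1]
    - [0, 0, 0, 0, 0, -0.015, -1]
    - [0, 0, 0, 0, 0, -0.004, -1]
    - [0, 0, 0, 0, 0, 0, 0]
    - [0, 0, 0, 0, 0, 0, 0.5]
    - [0, 0, 0, 0, 0, 0, 0.5]
    - [0, 0, 0, 0, 0, 0, 0.5]
    - [0, 0, 0, 0, 0, 0, 0.5]
    - [0, 0, 0, 0, 0, 0, 0.5]

```text
clock: 23.78
tcp_pos: [0.4534, -0.2752, 0.0162]
ee_rot: [[0.0, 1.0, 0.001], [-0.0, 0.001, -1.0], [-1.0, 0.0, 0.0]]
force: [-1.1, -0.5, 1.5]
width: 0.0437
```

>>> move_arm:
  commands:
    - [0, 0, 0, 0, 0, 0.04, 0.5]
    - [0, 0, 0, 0, 0, 0.04, 0.5]
    - [0, 0, 0, 0, 0, 0.04, 0.5]
    - [0, 0, 0, 0.0208, 0.0361, 0, 0.5]
    - [0, 0, 0, 0.0208, 0.0361, 0, 0.5]
    - [0, 0, 0, 0.0208, 0.0361, 0, 0.5]
    - [0, 0, 0, 0.0208, 0.0361, 0, 0.5]
    - [0, 0, 0, 0.0208, 0.0361, 0, 0.5]
    - [0, 0, 0, 0.0208, 0.0361, 0, 0.5]
    - [0, 0, 0, 0.0208, 0.0361, 0, 0.5]
    - [0, 0, 0, 0.0208, 0.0361, 0, 0.5]
    - [0, 0, 0, 0, 0, 0, 0.5]
    - [0, 0, 0, 0, 0, -0.03, 0.5]
    - [0, 0, 0, 0, 0, -0.03, 0.5]
    - [0, 0, 0, 0, 0, -0.02, 0.5]
    - [0, 0, 0, 0, 0, -0.01, 0.5]
    - [0, 0, 0, 0, 0, -0.008, 0.5]
    - [0, 0, 0, 0, 0, 0, 0.5]
    - [0, 0, 0, 0, 0, 0, 0.5]

```text
clock: 26.15
tcp_pos: [0.6203, 0.0136, 0.0388]
ee_rot: [[0.001, 1.0, 0.001], [-0.0, 0.001, -1.0], [-1.0, 0.001, 0.0]]
force: [-0.4, 0.2, 0.0]
width: 0.0436
```

>>> move_arm:
  commands:
    - [0, 0, 0, 0, 0, -0.004, 0.5]
    - [0, 0, 0, -0.0005, 0, -0.0035, 0.5]
    - [0, 0, 0, 0, 0, 0, 0.5]
    - [0, 0, 0, 0, 0, 0, 0.5]

```text
clock: 26.65
tcp_pos: [0.6197, 0.0137, 0.0311]
ee_rot: [[0.001, 1.0, 0.001], [-0.0, 0.001, -1.0], [-1.0, 0.001, 0.0]]
force: [-0.1, -0.1, 3.7]
width: 0.0435
```

>>> move_arm:
  commands:
    - [0, 0, 0, 0, 0, 0, -0.5]
    - [0, 0, 0, 0, 0, 0, -1]
    - [0, 0, 0, 0, 0, 0, -1]
    - [0, 0, 0, 0, 0, 0, -1]
    - [0, 0, 0, 0, 0, 0.03, -1]
    - [0, 0, 0, 0, 0, 0.04, -1]
    - [0, 0, 0, 0, 0, 0.04, -1]
    - [0, 0, 0, 0, 0, 0.04, -1]
    - [0, 0, 0, 0, -0.03, 0.02, -1]
    - [0, 0, 0, 0, -0.03, 0.02, -1]
    - [0, 0, 0, 0, -0.03, 0.02, -1]
    - [0, 0, 0, 0, -0.03, 0.02, -1]
    - [0, 0, 0, 0, -0.03, 0.02, -1]
    - [0, 0, 0, 0, -0.03, 0.02, -1]
    - [0, 0, 0, 0, -0.03, 0, -1]
    - [0, 0, 0, 0, 0, 0, -1]
    - [0, 0, 0, 0, 0, 0, -1]

```text
clock: 28.78
tcp_pos: [0.6188, -0.1956, 0.3]
ee_rot: [[-0.001, 1.0, 0.001], [0.001, 0.001, -1.0], [-1.0, -0.001, -0.001]]
force: [0.0, 0.2, -1.8]
width: 0.0868
```

Run:
```python
from h import *
o=env.get_obs();print(o["clock"],o["tcp_pos"],o["width"])
p=eyes.camera_params("wrist"); im=eyes.snapshot("wrist"); cv2.imwrite("pics/w6.png",im[...,::-1]); np.savez("w6.npz",**p)
for n in("scene","side"): cv2.imwrite(f"pics/{n}6.png",eyes.snapshot(n)[...,::-1])
s=cv2.imread("pics/scene6.png");
cv2.imwrite("pics/m6.png",np.vstack([cv2.resize(im[...,::-1],(396,297)),cv2.resize(s,(396,297))]))
```

```text
28.775 [ 0.61884565 -0.19555897  0.30002429] 0.08681622225428416
```

View pics/m6.png

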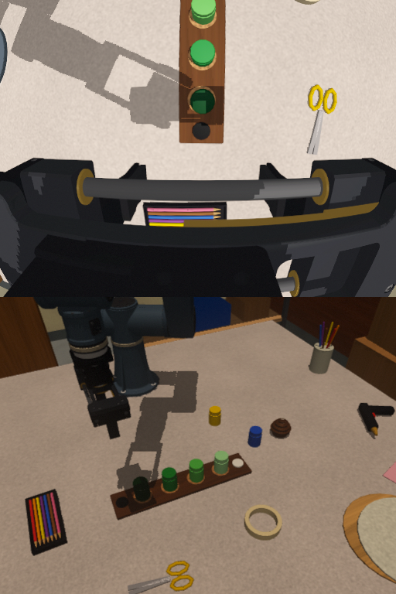

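View pics/side6.png

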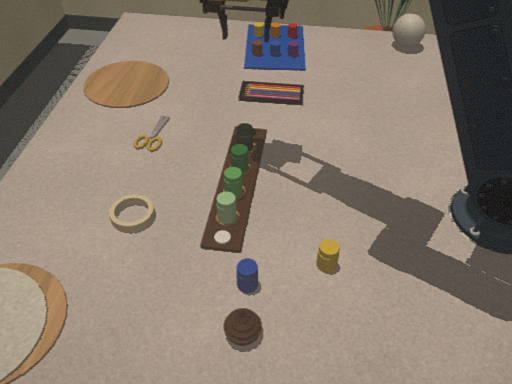

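All four stand in shade order with pale beside the white disc. In the side view they are at (226,208), (233,182), (240,157) and (245,136), and the cone is unmoved at (242,327). I'll check the centring with numbers.

Run:
```python
from h import *
P={n:eyes.camera_params(n) for n in("scene","side")}
pads={"dark":(.6182,-.154),"mid":(.6185,-.070),"light":(.6195,.0138),"pale":(.620,.098)}
seeds={"dark":((183,246),(245,135)),"mid":((218,236),(240,157)),"light":((253,225),(233,182)),"pale":((286,213),(226,208))}
for k,sd in seeds.items():
    rs=[];out=[]
    for n,s in zip(P,sd):
        i=cv2.imread(f"pics/{n}6.png").astype(int); b,g,r=i[...,0],i[...,1],i[...,2]
        m=((g-r>=(0 if k=="dark" else 6))&(g>=b-2)).astype(np.uint8)*255
        m=cv2.morphologyEx(cv2.morphologyEx(m,cv2.MORPH_CLOSE,np.ones((3,3))),cv2.MORPH_OPEN,np.ones((3,3)))
        B=blob(m,s,17)
        if B is None: out.append(None);continue
        rs.append(ray(P[n],B[0])); out.append((plane(P[n],B[0],.046)[:2].round(4).tolist(),B[1]))
    print(k,"pad",pads[k],tri(rs).round(4) if len(rs)==2 else "",out)
p=dict(np.load("w6.npz")); im=cv2.imread("pics/w6.png").astype(int); b,g,r=im[...,0],im[...,1],im[...,2]
for k,s in {"mid":(262,68),"dark":(261,129)}.items():
    m=((g-r>15)|((k=="dark")&(g>=r)&(g<60))).astype(np.uint8)*255
    B=blob(cv2.morphologyEx(m,cv2.MORPH_CLOSE,np.ones((3,3))),s,24); print("wrist",k,wplane(p,B[0],.046).round(4),B[1])
a=cv2.imread("pics/side0.png").astype(int);c=cv2.imread("pics/side6.png").astype(int);print("cone diff",abs(a-c)[305:352,222:264].mean())
cv2.imwrite("pics/z.png",cv2.resize(cv2.imread("pics/w6.png")[0:190,200:320],None,fx=3,fy=3,interpolation=cv2.INTER_CUBIC))
```

```text
dark pad (0.6182, -0.154) [ 0.6197 -0.1516  0.046 ] [([0.6165, -0.1529], (172, 232, 22, 31)), ([0.6214, -0.1483], (233, 124, 20, 29))]
mid pad (0.6185, -0.07) [ 0.6211 -0.0673  0.0486] [([0.6169, -0.0674], (209, 220, 20, 31)), ([0.6227, -0.0682], (228, 144, 20, 31))]
light pad (0.6195, 0.0138) [0.6213 0.0171 0.0486] [([0.6187, 0.0179], (245, 209, 18, 31)), ([0.6222, 0.0148], (221, 165, 25, 35))]
pale pad (0.62, 0.098) [0.6217 0.0988 0.0494] [([0.6197, 0.1007], (277, 199, 18, 29)), ([0.6219, 0.0949], (217, 191, 22, 32))]
wrist mid [ 0.6185 -0.067   0.046 ] (246, 51, 32, 35)
wrist dark [ 0.6186 -0.1554  0.046 ] (246, 115, 32, 33)
cone diff 4.1339074636946975
```

View pics/z.png

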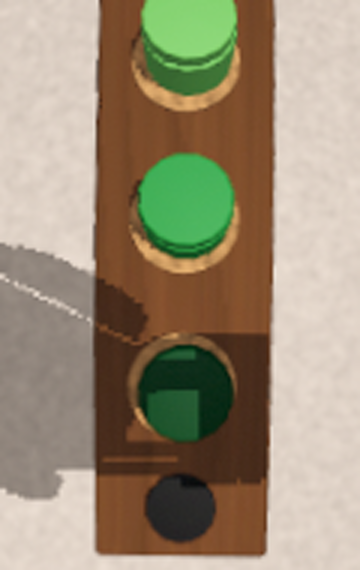

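```bash
python3 -c "
from rig import env
env.job_done(); print(env.get_obs()['clock'])"
```

```text
the job is handed in; nothing more can be done
the job is handed in; nothing more can be done
```

I placed all four jars upright on the rail's cork pads and handed the job in after about 29 s of the 96 s. From the white disc to the black disc they run pale, light, mid, dark. The gripper is open and well clear at 0.30 m.

**Centring:** at release the gripper was within about 1 mm of each measured pad centre. The final camera checks put the jars about 1–4 mm from the pad centres. The views disagree with each other: single views of dark and mid differ by up to 7 mm. I judged that to be measurement and mask error, so I moved no jar again.

**Pine cone and other objects:** the arm never went near the cone or the blue and yellow jars. The cone shows at the same spot in the side view before and after. I checked that by eye, along with a small average pixel difference of about 4 grey levels.

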